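# Draw the long mold divider out from under the shelf

## Task

Take the long acrylic divider (the only one running back under the oak shelf) out of the white slotted rack: tilt its front end up over the front stop and draw it out slantwise. Finish still holding it, level and still, about 5 cm above the rim of the square silicone tray, over the tray's middle and parallel to two of its sides, touching nothing but the gripper. Leave the short dividers, the tray and everything else on the worktop where they are.

Things in the scene. Friction and masses are not known exactly. Their poses are not given: they have to be found in the camera images.
- rack: Fixed white plastic slotted rack hung under a low oak shelf board. Origin on the worktop (z 0) below the middle of the inner face of its front stop; z up, +y inward along the slots (under the board), x across. In this frame, mm: floor top z 75; slots along y at x -99, -33, 33, 99, one divider each in any order, ribs 18 high 10 apart (each 4 thick), y 2 to 262; rear stop y 272, 40 high
- stop_top (a point): Middle of the inner top edge of the rack's front stop, at rack (0, 0, 150) mm: a plain wall right across the front, y -6 to 0, x -155 to 155, its top 75 above the rack floor. Side cheeks at x 149 to 155 either side are as high as the stop up to y 139; behind that they reach the board. From y 0 to 140 the rack is open above
- board_edge (a point): Middle of the lower front edge of the oak board, at rack (0, 140, 189) mm. Board: y 140 to 390, x -235 to 235, underside z 189 (114 above the rack floor), top z 207; three jars up to 75 high stand on it beyond y 300. Stop top to board underside is only 39 in height, so a divider reaching under the board cannot be lifted out level but must rise front end first
- long_divider: Long divider: smoked acrylic plate on edge, 240 long, 60 high, 8 thick (mm), about 135 g, balanced midway. Origin: front end of its lower edge, mid-thickness; +y along it to the rear end (at first as the rack's +y), z to its top edge, x across. Slits 9 wide, 28 deep in the top edge at y 60, 120, 180. Starts on the rack floor in a slot, front end 3 to 15 behind the stop, rear end under the board
- divider_rear (a point): rear end of the long divider's lower edge, 240 mm from its origin
- divider_mid (a point): middle of the long divider's lower edge, 120 mm from its origin
- short_divider1: short divider: smoked acrylic plate on edge in a slot, 100 long, 60 high, 8 thick (mm), one slit at the middle of its top edge; it ends before the board. Origin and axes as the long divider's: front end of the lower edge, +y to the rear. Bystander
- short_divider2: short divider, as short_divider1. Bystander
- short_divider3: short divider, as short_divider1. Bystander
- tray: square light-grey silicone tray, open on top, 256 x 256 outside and 60 high (mm), walls 6, with a flat rim flange out to 276 x 276. Origin at the centre of its underside on the worktop, x and y along its sides, z up. Bystander and place to hold the divider over
- jug: glass measuring jug, 104 wide at the rim, 130 high (mm), handle at +y reaching 88 from the axis; origin at the centre of its foot. Bystander
- tin: capped aluminium tin, matt, 73 across, 86 high (mm); origin at the centre of its foot. Bystander
- beaker: white ceramic beaker, 72 across, 85 high (mm); origin at the centre of its foot. Bystander

How it is judged (in metres and radians):
On the way:
1. the long divider is tilted with its front end above the top of the front stop while its rear end is still under the board (z of long_divider in the frame of rack above 0.15 m and angle between long_divider's own z axis and vertical above 0.2 rad and y of divider_rear in the frame of rack above 0.14 m), for 0.1 s.
At the end, for the whole second after the job is handed in: The long divider is held by the gripper alone, outside the rack, still, level within 8 degrees, its lower edge's middle 20 to 100 mm above the tray's rim and within 35 mm of the tray's middle, parallel to two tray sides within 9 degrees; nothing else moved 20 mm (contact force between the fingers and long_divider above 1 N and contact force between long_divider and rack below 0.2 N and contact force between long_divider and tray below 0.2 N and y of divider_rear in the frame of rack below -0.006 m and height (world z) of divider_mid between 0.08 and 0.16 m and horizontal distance between divider_mid and tray below 0.035 m and angle between long_divider's own z axis and vertical below 0.14 rad and (angle between the y axis of long_divider and the y axis of tray, either way round below 0.16 rad or angle between the y axis of long_divider and the x axis of tray, either way round below 0.16 rad) and linear speed of long_divider below 0.03 m/s and distance of tray from where it was at the start of the episode below 0.02 m); the arm keeps its last pose, push and grip.
It fails at once if a short divider, the tray or another thing on the worktop is pushed 20 mm or more from its place (distance of any of short_divider1, short_divider2, short_divider3, tray, jug, tin, beaker from where it was at the start of the episode above 0.02 m).
It also fails if it takes over 48 s, if anything falls off the work surface, if the arm or the gripper's body presses on something with over 40 N, if the wrist force passes 120 N, or if a joint passes its speed limit or range.

## Robot

A 6-joint arm with a two-finger parallel gripper is mounted at the origin on the work surface. World frame = base frame: x ahead of the robot, y to its left, z up, the work surface at z = 0. Lengths are in m, angles in degrees, forces in N, time in s.
With the tool pointing down it reaches from about 0.275 to 1 m from the base axis. Payload 8.4 kg.
Tool frame: the origin (TCP) lies midway between the tips of the shut fingers; the grasp point (between the pads) lies behind it (manip.grip_depth is the z of the grasp point in the tool frame, in m); z points along the fingers, y is the direction in which the jaws open and shut (so a half turn about z gives the same grasp; the last joint's range is limited). The gripper opens to 85 mm and grips with 20 to 120 N. Pads are 22 mm wide; open, the fingers measure 114 mm over their backs; the gripper's body (76 mm by 85 mm) begins 54 mm behind the grasp point. The pads swing forward as they close: fully open they stand 13 mm farther back than shut.
Start: joints at [-65.741, 20.225, 93.587, -0, 66.188, -0.138], TCP at [0.258, -0.569, 0.231] pointing down, gripper open.
Joint ranges: [-150.9, 150.9], [-52.94, 120.26], [3.33, 152.33], [-74.26, 254.26], [0, 154.13], [-172.89, 172.89]. Speed limits (degrees/s): [127.2, 127.2, 159.86, 180, 180, 180].

## Interface

Orientations are given as [roll, pitch, yaw] about the fixed x, y, z axes, in that order (R = Rz(yaw) Ry(pitch) Rx(roll)).
In Python, from plant import monitor, imaging, order, models, manip gives the robot as it stands. The module is installed in compiled form; this text tells all that it offers.
- The arm moves only by the tool send_rows, never from a script. Its argument "series" is a list of rows, each an object with "linear": the shift along the tool's x, y, z in units of 25 mm (1.0 is 25 mm), a list of three; "turn": the turn, a rotation vector about the tool's x, y, z in units of 8 degrees (1.0 is 8 degrees), a list of three; "claw": the finger opening in mm, from 0 to 85.4. In form: [{"linear": [tx, ty, tz], "turn": [rx, ry, rz], "claw": claw}, ...]. A call has exactly 10 rows; each row is the pose to reach, as a shift and turn from the pose commanded when the call began, along the tool's axes at that moment; what a row does not reach only later rows make up. A row lasts 1/8 s, in which the tool goes at most 62.5 mm and 10.7 degrees, less where a joint would pass 70% of its speed; a pose out of reach is approached as far as the arm can. A call with a gripper value outside its range is refused whole. The fingers move at their own pace and stop on an object; the grip force is fixed at half the most. Time passes only in rows, so rows that repeat a pose let the fingers close, or fill a call up. It gives the time, the measured TCP pose, the force and the opening at its end, in the units of the state.
- monitor.observe(): the state, without advancing time (a new reading comes with each control period).
- imaging.read_camera(name): name is "scene" or "top" or "wrist"; returns a dict with "image" (400x640x3 uint8, red, green, blue), "camera_matrix" (3x3 intrinsics, pixels), "R" (3x3) and "t" (3): a world point X has camera coordinates R X + t; the wrist camera has in their place "mount" (4x4, takes a point from camera to tool coordinates, whose origin is the TCP and whose axes are the flange's). Camera axes: x right, y down, z forward; pixel columns grow to the right and rows downward; lengths in m; the calibration is good to about 2 mm. A picture is of the moment at which its call begins: read the wrist's pose just before it. There is no depth.
- order.hand_in(): hands the job in, once; it reports no verdict.
Trained networks look in a picture, given as the dict that the camera call returned (one of the last four; its "shot" number tells which), for a name from the list of things; names that differ only in an ending like _2 or _b are one class to them, and where a whole thing is asked for, a point or a joint stands for the part that bears it (a point fixed in the world has none). Each returns a list of dicts, best first, with "conf" (0 to 1); they miss things now and then, are a little off and sometimes report something else, mostly with a low value. They report only what shows in the picture. A call takes as long as a camera call.
- models.look_for(picture, name): "xyz" ([x, y, z] in m, in world coordinates, good to about 4 mm: the middle of the surface that is visible of it).
- models.silhouettes(picture, name): "region" (400x640 bool, what is visible of it).
- models.landmark_of(picture, name): "xyz" ([x, y, z] in m, in world coordinates, good to about 4 mm: a listed point, or the origin of a listed thing).
The state is a dict: "t": time; "joint_positions": joint angles; "joint_vel": joint speeds; "tau": joint torques, N m; "ee_pos": TCP position; "ee_rot": TCP orientation; "force": force on the tool from outside, world axes, zero at the start; "torque": the same for the moment, N m; "gripper_width": finger opening in m.
Only numpy, scipy, OpenCV 4.12 (cv2) and the standard library are available. Lean on these libraries where they do the work, as an engineer would, in place of code of your own. Each camera call takes 0.05 s, during which the arm holds its last target. There are 200 camera calls.

## Working session

There is one attempt and no reset: what is moved stays moved. The work goes in short steps, Python scripts to look and compute and a tool call to move; the robot and the scene stay as the last step left them, time stands still between calls to the robot, and variables do not carry over. Pictures are saved under pics/ and viewed, about 8 in all and at most 12, crops included, and the job is handed in when it is done.

Besides the shell and the picture viewer there is one more tool, called as name(argument=value, ...) on one line, values as JSON. send_rows: Moves the arm, as the interface text tells. Its arguments: {"type":"object","properties":{"series":{"type":"array"}},"required":["series"]}

```bash
mkdir -p pics
python3 - <<'E'
from plant import monitor, imaging, models, manip
import cv2, numpy as np
s=monitor.observe(); print(s['ee_pos'],s['ee_rot'],manip.grip_depth,s['t'])
pics=[]
for c in('scene','top'):
    p=imaging.read_camera(c); pics.append(p['image'])
    print(c,p['camera_matrix'].tolist(),p['R'].round(3).tolist(),p['t'].round(3).tolist())
    for n in('rack','stop_top','board_edge','long_divider','divider_rear','divider_mid','short_divider1','tray','jug','tin','beaker'):
        print(n,[(np.round(d['xyz'],3).tolist(),round(d['conf'],2)) for d in models.landmark_of(p,n)[:4]])
for i,a in enumerate(pics): cv2.imwrite(f'pics/a{i}.png',a[:,:,::-1])
E
```

```text
[ 0.25793495 -0.56873939  0.23055076] [-1.79918639e+02 -1.08382218e-03  2.43940963e+01] -0.0187 0.0
scene [[386.6779290913804, 0.0, 318.77975027419626], [0.0, 386.6779290913804, 191.24584431872364], [0.0, 0.0, 1.0]] [[-0.681, 0.733, -0.008], [0.635, 0.585, -0.505], [-0.365, -0.348, -0.863]] [0.474, -0.268, 1.417]
rack [([0.576, 0.072, 0.001], 0.89)]
stop_top [([0.574, 0.066, 0.15], 0.97)]
board_edge [([0.559, 0.204, 0.188], 0.81)]
long_divider [([0.605, 0.084, 0.074], 0.59), ([0.494, -0.225, -0.003], 0.32)]
divider_rear []
divider_mid []
short_divider1 [([0.67, 0.09, 0.072], 0.69), ([0.542, 0.076, 0.077], 0.59), ([0.475, 0.069, 0.08], 0.53), ([0.556, 0.208, 0.188], 0.29)]
tray [([0.668, 0.085, 0.074], 0.74), ([0.492, -0.224, -0.005], 0.65)]
jug [([0.786, -0.085, -0.001], 0.97)]
tin [([0.788, -0.188, 0.0], 0.58)]
beaker [([0.507, -0.497, -0.001], 0.69), ([0.67, 0.086, 0.072], 0.23)]
top [[430.14152224879075, 0.0, 315.6514479022627], [0.0, 430.14152224879075, 198.31341008433682], [0.0, 0.0, 1.0]] [[-0.005, -1.0, -0.015], [-0.996, 0.006, -0.084], [0.084, 0.014, -0.996]] [-0.062, 0.644, 1.136]
rack [([0.573, 0.07, -0.002], 0.74)]
stop_top [([0.572, 0.071, 0.147], 0.94)]
board_edge [([0.558, 0.206, 0.186], 0.82)]
long_divider [([0.603, 0.08, 0.073], 0.67)]
divider_rear []
divider_mid [([0.594, 0.199, 0.081], 0.88)]
short_divider1 [([0.544, 0.075, 0.071], 0.64), ([0.474, 0.071, 0.073], 0.62), ([0.67, 0.092, 0.075], 0.58)]
tray [([0.495, -0.228, 0.004], 0.69)]
jug [([0.782, -0.081, -0.003], 0.75)]
tin [([0.783, -0.186, -0.002], 0.88)]
beaker [([0.509, -0.5, 0.002], 0.83), ([0.784, -0.19, -0.0], 0.57)]
```

```bash
ls .
```

```text
pics
```

View pics/a1.png

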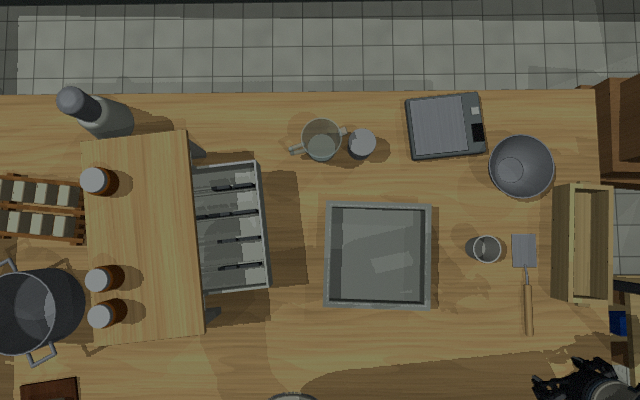

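View pics/a0.png

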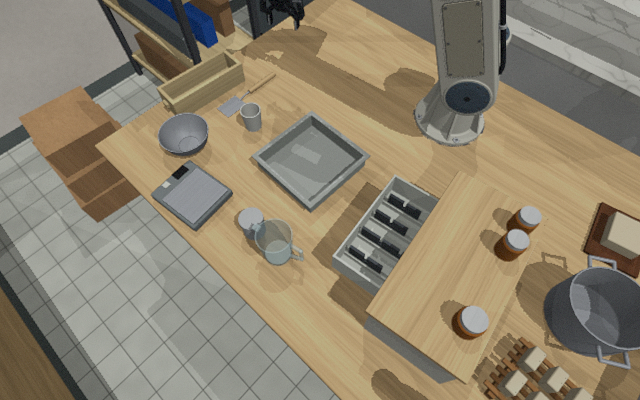

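The top view shows the rack's front stop at about (258,162)-(270,288), with four dividers in it. The second from the top, at about (195-258, 210), is the long one and runs under the board. The tray is centred at about (378,255). In the scene view the area around the rack is free for the arm.

```bash
cat > h.py <<'E'
from plant import monitor, imaging, models, manip
import numpy as np, cv2
from scipy.spatial.transform import Rotation as Rn
def pose():
    s=monitor.observe(); return np.array(s['ee_pos']),Rn.from_euler('xyz',s['ee_rot'],degrees=True)
def rel(p,R,p0=None,R0=None):
    if p0 is None: p0,R0=pose()
    return (R0.inv().apply(np.array(p)-p0)/.025).round(3), ((R0.inv()*R).as_rotvec(degrees=True)/8).round(3)
def down(yaw,tilt=0): # tilt: front end up, deg
    return Rn.from_euler('z',yaw,degrees=True)*Rn.from_euler('x',180,degrees=True)*Rn.from_euler('y',-tilt,degrees=True)
def cam(p):
    if 'mount' in p:
        q,R=pose(); M=np.eye(4); M[:3,:3]=R.as_matrix(); M[:3,3]=q
        T=np.linalg.inv(M@p['mount']); return p['camera_matrix'],T[:3,:3],T[:3,3]
    return p['camera_matrix'],np.array(p['R']),np.array(p['t'])
def onplane(uv,z,K,R,t):
    d=(R.T@np.linalg.inv(K)@np.c_[uv,np.ones(len(uv))].T).T; c=-R.T@t
    return c+d*((z-c[2])/d[:,2])[:,None]
E
python3 - <<'E'
from h import *
for c in('top','scene'):
    p=imaging.read_camera(c);K=cam(p)
    m=models.silhouettes(p,'tray')[0]['region'].astype(np.uint8)
    cs=max(cv2.findContours(m,0,2)[0],key=cv2.contourArea)
    X=onplane(cs[:,0].astype(float),.06,*K)
    r=cv2.minAreaRect(X[:,:2].astype(np.float32)); print(c,r)
print(rel([.597,.122,.30],down(96)))
E
```

```text
top ((0.4938977062702179, -0.22298458218574524), (0.2786259651184082, 0.28029733896255493), 87.60957336425781)
scene ((0.49855464696884155, -0.21971023082733154), (0.29285380244255066, 0.2894235849380493), 88.62543487548828)
(array([ 23.764, -19.58 ,  -2.749]), array([-0.  , -0.  , -8.95]))
```

send_rows(series=[{"linear":[1,-0.8,-0.8],"turn":[0,0,-0.4],"claw":60},{"linear":[2.2,-1.8,-1.6],"turn":[0,0,-0.9],"claw":40},{"linear":[3.5,-2.9,-2.3],"turn":[0,0,-1.4],"claw":30},{"linear":[4.9,-4.0,-2.75],"turn":[0,0,-1.9],"claw":30},{"linear":[6.3,-5.2,-2.75],"turn":[0,0,-2.4],"claw":30},{"linear":[7.7,-6.3,-2.75],"turn":[0,0,-2.9],"claw":30},{"linear":[9.1,-7.5,-2.75],"turn":[0,0,-3.4],"claw":30},{"linear":[10.5,-8.65,-2.75],"turn":[0,0,-3.9],"claw":30},{"linear":[11.9,-9.8,-2.75],"turn":[0,0,-4.4],"claw":30},{"linear":[13.2,-10.9,-2.75],"turn":[0,0,-4.9],"claw":30}])

```text
t: 2.65
ee_pos: [0.4467, -0.1833, 0.3003]
ee_rot: [180.0, -0.0, 63.7]
force: [0.6, -0.7, -0.6]
gripper_width: 0.0302
```

```bash
python3 -c "
from h import *
print(pose()[0],rel([.597,.122,.30],down(96)))"
```

```text
[ 0.44670199 -0.18330267  0.3002776 ] (array([ 1.3612e+01, -1.3000e-02,  1.3000e-02]), array([ 5.000e-03,  1.000e-03, -4.033e+00]))
```

send_rows(series=[{"linear":[1.6,0,0],"turn":[0,0,-0.5],"claw":30},{"linear":[3.2,0,0],"turn":[0,0,-1.0],"claw":30},{"linear":[4.8,0,0],"turn":[0,0,-1.5],"claw":30},{"linear":[6.4,0,0],"turn":[0,0,-2.0],"claw":30},{"linear":[8,0,0],"turn":[0,0,-2.5],"claw":30},{"linear":[9.6,0,0],"turn":[0,0,-3.0],"claw":30},{"linear":[11.2,0,0],"turn":[0,0,-3.5],"claw":30},{"linear":[12.6,0,0],"turn":[0,0,-4.03],"claw":30},{"linear":[13.4,0,0],"turn":[0,0,-4.03],"claw":30},{"linear":[13.6,0,0],"turn":[0,0,-4.03],"claw":30}])

```text
t: 3.9
ee_pos: [0.5975, 0.1204, 0.2998]
ee_rot: [-180.0, 0.0, 95.8]
force: [-0.2, -0.3, -0.0]
gripper_width: 0.0299
```

Run:
```python
from h import *
print(pose()[0],monitor.observe()['t'])
p=imaging.read_camera('wrist'); K=cam(p)
for n in('long_divider','short_divider1','stop_top','board_edge','rack','divider_mid'):
    print(n,[(np.round(d['xyz'],4).tolist(),round(d['conf'],2)) for d in models.landmark_of(p,n)[:4]])
print([(np.round(d['xyz'],4).tolist(),round(d['conf'],2)) for d in models.look_for(p,'long_divider')[:3]])
im=p['image'].copy()
for z in models.silhouettes(p,'long_divider')[:1]:
    m=z['region']; print(z['conf'],m.sum())
    cs=cv2.findContours(m.astype(np.uint8),0,2)[0]; cv2.drawContours(im,cs,-1,(255,0,0),1)
cv2.imwrite('pics/w0.png',im[:,:,::-1])
np.savez('w0.npz',K=K[0],R=K[1],t=K[2],im=p['image'])
```

```text
[0.59746302 0.1203628  0.2998072 ] 3.9
long_divider [([0.6084, 0.0807, 0.0734], 0.86)]
short_divider1 [([0.4749, 0.0709, 0.0733], 0.88), ([0.5406, 0.073, 0.0705], 0.84), ([0.6743, 0.0918, 0.0753], 0.62)]
stop_top [([0.5735, 0.0662, 0.1535], 0.68), ([0.6062, 0.0831, 0.0761], 0.56)]
board_edge []
rack [([0.5742, 0.0689, 0.0016], 0.64)]
divider_mid [([0.5905, 0.1985, 0.0761], 0.98)]
[([0.6023, 0.1508, 0.1339], 0.66)]
0.82 1237
```

View pics/w0.png

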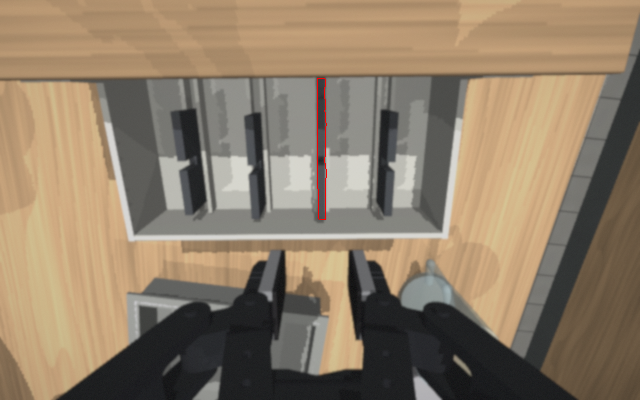

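The wrist view shows the long divider at column ~321, rows 78-218. Its first slit is near row 160, and the stop's white top runs (130,238)-(447,235). I'll project these next.

Run:
```python
from h import *
d=np.load('w0.npz'); K=(d['K'],d['R'],d['t']); print('cam',-K[1].T@K[2])
im=d['im'].astype(int); g=im.sum(2)//3
# divider center line per row by dark pixels
pts=[]
for r in range(84,215):
    c=np.where(g[r,310:332]<75)[0]
    if 4<len(c): pts.append([310+c.mean(),r])
pts=np.array(pts); X=onplane(pts,.135,*K)
k=np.polyfit(X[:,1],X[:,0],1); r=X[:,0]-np.polyval(k,X[:,1]); k=np.polyfit(X[abs(r)<.002,1],X[abs(r)<.002,0],1)
print('yaw',90-np.degrees(np.arctan(k[0])),'x at y=.12',np.polyval(k,.12), len(pts))
print('front,slit,top',onplane(np.array([[321,218.],[321,160],[321,78]]),.135,*K).round(4).tolist(), onplane(np.array([[321,218.]]),.075,*K))
# stop top strip
P=[]
for c in range(180,420):
    rr=np.where(g[228:248,c]>205)[0]
    if len(rr): P.append([c,228+rr.mean()])
S=onplane(np.array(P),.15,*K); ks=np.polyfit(S[:,0],S[:,1],1); print('stop ang',np.degrees(np.arctan(ks[0])),'y at .573',np.polyval(ks,.573),len(P))
cv2.imwrite('pics/w0c.png',cv2.resize(d['im'][70:250,240:400,::-1],None,fx=4,fy=3,interpolation=2)[:600])
print(g[150:172,321].tolist(), g[205:240,321].tolist())
```

```text
cam [0.59027516 0.20128622 0.44262493]
yaw 95.94575201650748 x at y=.12 0.6026645403002739 55
front,slit,top [[0.607, 0.0823, 0.135], [0.6008, 0.1406, 0.135], [0.5931, 0.2128, 0.135]] [[0.61024406 0.05908334 0.075     ]]
stop ang 6.3877800486830845 y at .573 0.06566929764483137 240
[82, 82, 81, 81, 81, 77, 64, 51, 44, 46, 39, 42, 48, 49, 56, 69, 79, 81, 82, 82, 80, 81] [82, 81, 81, 82, 80, 80, 80, 81, 81, 79, 80, 78, 77, 77, 82, 86, 92, 104, 120, 128, 129, 131, 130, 131, 132, 132, 132, 136, 157, 192, 211, 215, 212, 193, 161]
```

View pics/w0c.png

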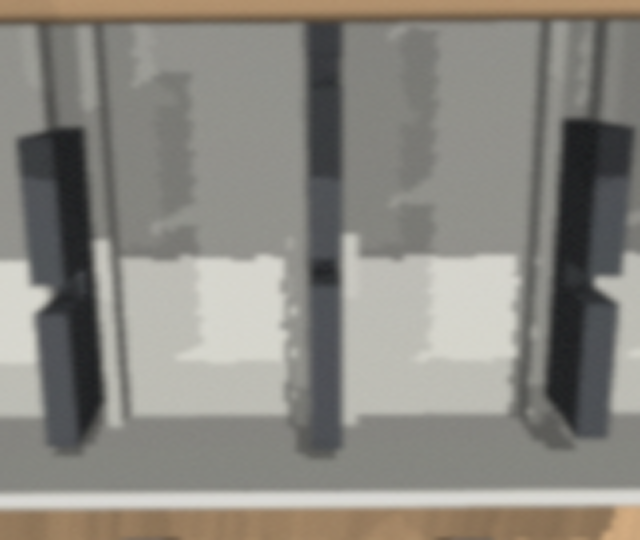

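```bash
python3 -c "
from h import *
print(pose()[0],rel([.602,.120,.10],down(96)))"
```

```text
[0.59719021 0.11920275 0.30020261] (array([0.013, 0.194, 8.008]), array([ 0.001,  0.001, -0.027]))
```

send_rows(series=[{"linear":[0,0.2,1],"turn":[0,0,0],"claw":30},{"linear":[0,0.2,2.2],"turn":[0,0,0],"claw":30},{"linear":[0,0.2,3.4],"turn":[0,0,0],"claw":30},{"linear":[0,0.2,4.6],"turn":[0,0,0],"claw":30},{"linear":[0,0.2,5.6],"turn":[0,0,0],"claw":30},{"linear":[0,0.2,6.5],"turn":[0,0,0],"claw":30},{"linear":[0,0.2,7.2],"turn":[0,0,0],"claw":30},{"linear":[0,0.2,7.7],"turn":[0,0,0],"claw":30},{"linear":[0,0.2,8],"turn":[0,0,0],"claw":30},{"linear":[0,0.2,8],"turn":[0,0,0],"claw":30}])

```text
t: 5.6
ee_pos: [0.6022, 0.1203, 0.0998]
ee_rot: [-180.0, 0.0, 95.8]
force: [0.2, 0.1, 0.8]
gripper_width: 0.0303
```

Run:
```python
from h import *
print(pose()[0],monitor.observe()['force'])
p=imaging.read_camera('wrist'); cv2.imwrite('pics/w1.png',p['image'][:,:,::-1])
```

```text
[0.60224317 0.12030268 0.09984705] [0.20727919 0.05851706 0.83066324]
```

View pics/w1.png

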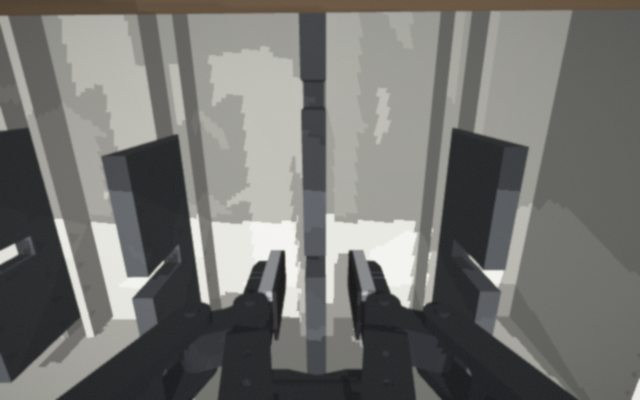

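The divider (column ~316) is centred between the pads (columns 280 and 352), and the first slit (row ~257) is beyond the pads. Closing.

send_rows(series=[{"linear":[0,0,0],"turn":[0,0,0],"claw":14},{"linear":[0,0,0],"turn":[0,0,0],"claw":8},{"linear":[0,0,0],"turn":[0,0,0],"claw":3},{"linear":[0,0,0],"turn":[0,0,0],"claw":0},{"linear":[0,0,0],"turn":[0,0,0],"claw":0},{"linear":[0,0,0],"turn":[0,0,0],"claw":0},{"linear":[0,0,0],"turn":[0,0,0],"claw":0},{"linear":[0,0,0],"turn":[0,0,0],"claw":0},{"linear":[0,0,0],"turn":[0,0,0],"claw":0},{"linear":[0,0,0],"turn":[0,0,0],"claw":0}])

```text
t: 6.9
ee_pos: [0.6026, 0.1204, 0.1007]
ee_rot: [180.0, 0.0, 95.9]
force: [-0.3, -0.1, 5.7]
gripper_width: 0.0074
```

send_rows(series=[{"linear":[0,0,-0.12],"turn":[0,0,0],"claw":0},{"linear":[0.03,0,-0.47],"turn":[0,-0.31,0],"claw":0},{"linear":[0.08,0,-0.82],"turn":[0,-0.62,0],"claw":0},{"linear":[0.12,0,-1.17],"turn":[0,-0.94,0],"claw":0},{"linear":[0.18,0,-1.51],"turn":[0,-1.25,0],"claw":0},{"linear":[0.25,0,-1.84],"turn":[0,-1.56,0],"claw":0},{"linear":[0.36,0,-2.2],"turn":[0,-1.87,0],"claw":0},{"linear":[0.48,0,-2.52],"turn":[0,-2.19,0],"claw":0},{"linear":[0.59,0,-2.86],"turn":[0,-2.5,0],"claw":0},{"linear":[0.59,0,-2.86],"turn":[0,-2.5,0],"claw":0}])

```text
t: 8.15
ee_pos: [0.6007, 0.1358, 0.1716]
ee_rot: [-180.0, 20.0, 95.9]
force: [0.3, 0.3, -0.6]
gripper_width: 0.0074
```

Run:
```python
from h import *
s=monitor.observe(); print(pose()[0],s['ee_rot'],s['force'],s['torque'],s['gripper_width'])
q=imaging.read_camera('wrist'); a=imaging.read_camera('scene')
for p in(q,a):
  for n in('long_divider','divider_mid'): print(n,[(np.round(d['xyz'],4).tolist(),round(d['conf'],2)) for d in models.landmark_of(p,n)[:2]])
cv2.imwrite('pics/t0.png',np.hstack([q['image'][:,120:520],cv2.resize(a['image'][160:320,310:470],(400,400))])[:,:,::-1])
```

```text
[0.60073357 0.13576055 0.17164078] [-179.99419576   20.01552      95.90965799] [ 0.25036707  0.31373158 -0.64689485] [0.20229162 0.20105647 0.06535817] 0.007401857797508868
long_divider [([0.6075, 0.0897, 0.1603], 0.97)]
divider_mid []
long_divider [([0.6048, 0.0919, 0.16], 0.66), ([0.7841, -0.0795, 0.0042], 0.57)]
divider_mid [([0.5941, 0.1971, 0.1183], 0.73)]
```

View pics/t0.png

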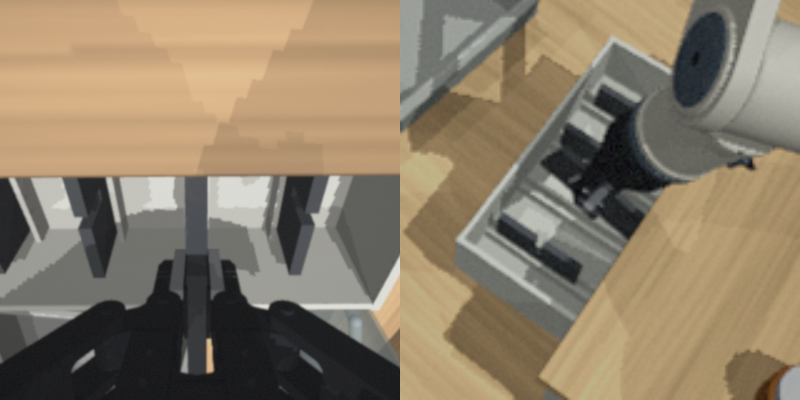

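The front end is up at z≈0.160, above the stop (0.150), tilted 20°. The rear is still under the board, with no contact force. Drawing out along the plate axis (tool −x).

send_rows(series=[{"linear":[-0.6,0,0.08],"turn":[0,0,0],"claw":0},{"linear":[-1.5,0,0.14],"turn":[0,0,0],"claw":0},{"linear":[-2.6,0,0.14],"turn":[0,0,0],"claw":0},{"linear":[-3.8,0,0.14],"turn":[0,0,0],"claw":0},{"linear":[-5,0,0.14],"turn":[0,0,0],"claw":0},{"linear":[-6.2,0,0.1],"turn":[0,0,0],"claw":0},{"linear":[-7.4,0,0],"turn":[0,0,0],"claw":0},{"linear":[-8.6,0,-0.3],"turn":[0,0,0],"claw":0},{"linear":[-9.9,0,-0.6],"turn":[0,0,0],"claw":0},{"linear":[-11.2,0,-0.8],"turn":[0,0,0],"claw":0}])

```text
t: 9.7
ee_pos: [0.6266, -0.1226, 0.2876]
ee_rot: [179.9, 20.0, 95.8]
force: [0.3, -0.0, -0.4]
gripper_width: 0.0073
```

Run:
```python
from h import *
s=monitor.observe(); print(pose()[0],s['ee_rot'],s['force'],s['torque'],s['gripper_width'])
q=imaging.read_camera('scene'); a=imaging.read_camera('top')
for p in(q,a):
  for n in('long_divider','divider_mid','divider_rear','short_divider1'): print(n,[(np.round(d['xyz'],4).tolist(),round(d['conf'],2)) for d in models.landmark_of(p,n)[:3]])
cv2.imwrite('pics/o0.png',np.hstack([q['image'][60:360,150:550],a['image'][80:380,150:550]])[:,:,::-1])
# final: grip at s=38 => TCP = mid - 82 mm along divider +y ; TCP 35 below top => 25 above lower edge
yaw=87.6+0; 
for yaw in(87.6,):
  u=np.array([np.cos(np.radians(yaw)),np.sin(np.radians(yaw))])
  c=np.array([.494,-.2245])-.082*u
  print(c,rel([c[0],c[1],.26],down(yaw)),rel([c[0],c[1],.138],down(yaw)))
```

```text
[ 0.62656111 -0.12264574  0.28758179] [179.94035009  20.04222996  95.75549726] [ 0.3207713  -0.04935059 -0.41483441] [ 0.11305529  0.07133369 -0.00914896] 0.007288545984046751
long_divider [([0.633, -0.1673, 0.2756], 0.95)]
divider_mid [([0.6166, -0.0607, 0.2323], 0.89), ([0.5758, 0.0659, 0.1493], 0.59)]
divider_rear [([0.6102, 0.052, 0.1957], 0.86), ([0.5058, -0.4969, 0.0002], 0.18)]
short_divider1 [([0.4786, 0.0704, 0.0768], 0.79), ([0.542, 0.0759, 0.0708], 0.77), ([0.6672, 0.0867, 0.0716], 0.59)]
long_divider [([0.6282, -0.171, 0.2801], 0.44)]
divider_mid []
divider_rear []
short_divider1 [([0.5412, 0.0768, 0.0738], 0.51), ([0.4745, 0.0715, 0.0753], 0.42), ([0.4931, -0.2242, 0.0028], 0.21)]
[ 0.4905662  -0.30642807] (array([-6.118, -6.183,  3.321]), array([0.175, 2.495, 1.026])) (array([-4.45 , -6.179,  7.907]), array([0.175, 2.495, 1.026]))
```

View pics/o0.png

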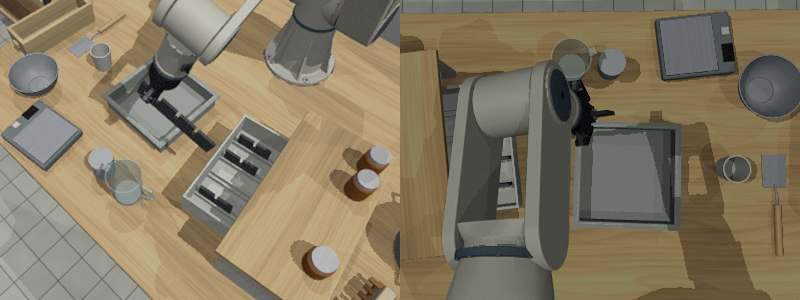

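The divider is out of the rack, with its rear at y≈0.052, in front of the stop, and the short dividers have stayed in their slots. Moving over the tray and levelling.

send_rows(series=[{"linear":[-0.4,-0.4,0.2],"turn":[0.01,0.2,0.1],"claw":0},{"linear":[-1.1,-1.1,0.6],"turn":[0.03,0.5,0.2],"claw":0},{"linear":[-1.9,-1.9,1.0],"turn":[0.05,0.8,0.32],"claw":0},{"linear":[-2.7,-2.7,1.45],"turn":[0.08,1.1,0.45],"claw":0},{"linear":[-3.5,-3.5,1.9],"turn":[0.1,1.4,0.58],"claw":0},{"linear":[-4.2,-4.25,2.3],"turn":[0.12,1.7,0.7],"claw":0},{"linear":[-4.9,-4.95,2.65],"turn":[0.14,2.0,0.82],"claw":0},{"linear":[-5.5,-5.55,3.0],"turn":[0.16,2.25,0.93],"claw":0},{"linear":[-5.95,-6.0,3.2],"turn":[0.17,2.45,1.0],"claw":0},{"linear":[-6.12,-6.18,3.32],"turn":[0.175,2.5,1.03],"claw":0}])

```text
t: 11.45
ee_pos: [0.4897, -0.3082, 0.2604]
ee_rot: [179.9, -0.1, 87.4]
force: [0.9, 0.2, -1.3]
gripper_width: 0.0075
```

send_rows(series=[{"linear":[0,0,0.2],"turn":[0,0,0],"claw":0},{"linear":[0,0,0.7],"turn":[0,0,0],"claw":0},{"linear":[0,0,1.3],"turn":[0,0,0],"claw":0},{"linear":[0,0,2.0],"turn":[0,0,0],"claw":0},{"linear":[0,0,2.7],"turn":[0,0,0],"claw":0},{"linear":[0,0,3.4],"turn":[0,0,0],"claw":0},{"linear":[0,0,4.0],"turn":[0,0,0],"claw":0},{"linear":[0,0,4.5],"turn":[0,0,0],"claw":0},{"linear":[0,0,4.8],"turn":[0,0,0],"claw":0},{"linear":[0,0,4.8],"turn":[0,0,0],"claw":0}])

```text
t: 12.7
ee_pos: [0.4906, -0.3068, 0.14]
ee_rot: [180.0, -0.1, 87.5]
force: [0.1, 0.1, -1.4]
gripper_width: 0.0071
```

Run:
```python
from h import *
s=monitor.observe(); print(s['t'],pose()[0],s['ee_rot'],s['force'],s['gripper_width'])
q=imaging.read_camera('scene'); a=imaging.read_camera('top')
for p in(q,a):
  for n in('long_divider','divider_mid','divider_rear','tray','short_divider1','jug','tin','beaker'): print(n,[(np.round(d['xyz'],4).tolist(),round(d['conf'],2)) for d in models.landmark_of(p,n)[:3]])
cv2.imwrite('pics/f0.png',np.hstack([q['image'][60:360,150:550],a['image'][80:380,150:550]])[:,:,::-1])
```

```text
12.7 [ 0.49062983 -0.30677638  0.14000907] [ 1.79980881e+02 -5.81987643e-02  8.75169256e+01] [ 0.10881974  0.051237   -1.43065769] 0.007078592053388528
long_divider [([0.4855, -0.3442, 0.111], 0.88)]
divider_mid [([0.4906, -0.2321, 0.1108], 0.92)]
divider_rear [([0.5, -0.1076, 0.1148], 0.76)]
tray [([0.492, -0.2239, -0.0063], 0.91), ([0.5749, 0.0656, 0.0017], 0.48)]
short_divider1 [([0.4742, 0.0667, 0.0775], 0.85), ([0.6696, 0.0862, 0.0735], 0.68)]
jug [([0.7839, -0.0818, 0.0044], 0.57)]
tin [([0.785, -0.1874, -0.0011], 0.58)]
beaker [([0.5071, -0.5, 0.0005], 0.93)]
long_divider [([0.4932, -0.2271, 0.1178], 0.63)]
divider_mid [([0.4948, -0.2262, 0.116], 0.89)]
divider_rear [([0.5031, -0.1085, 0.1153], 0.73), ([0.5744, 0.0679, -0.0061], 0.39)]
tray [([0.4959, -0.2248, 0.0045], 0.91)]
short_divider1 [([0.4731, 0.0695, 0.0738], 0.66), ([0.6719, 0.088, 0.0746], 0.56), ([0.5419, 0.0768, 0.0714], 0.51)]
jug [([0.7861, -0.0831, -0.0009], 0.97)]
tin [([0.7836, -0.1895, -0.0013], 0.73)]
beaker [([0.5065, -0.5, 0.002], 0.63)]
```

View pics/f0.png

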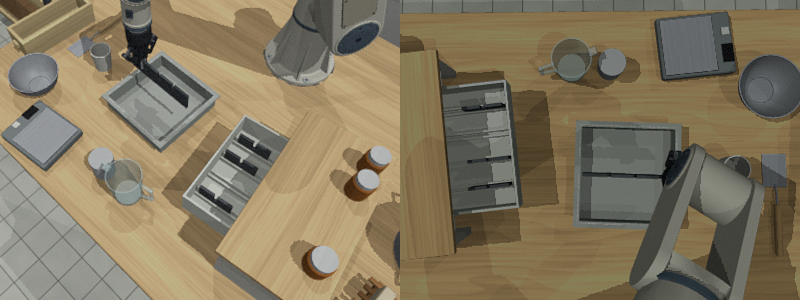

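The divider hangs level over the tray's middle, parallel to its sides, at z≈0.112, and nothing else has moved. Handing in.

```bash
python3 -c "
from plant import order,monitor
s=monitor.observe(); print(abs(__import__('numpy').array(s['joint_vel'])).max())
print(order.hand_in())"
```

```text
0.08808373280498602
the job is handed in; nothing more can be done
None
```

I took the long divider out of the rack and handed the job in at about 13 s of the 48 s. It was still gripped, level and at rest over the middle of the tray. The hand-in gives no verdict, so these are my own last checks.

**On the way:** I gripped it near its front end and tilted it 20° about its rear end. The front came up to z ≈ 0.160 m, above the 0.150 m stop, with the rear still under the board. I then drew it out along its own slant with no noticeable contact force.

**Final position:**

| Check | Measured | Required |
|---|---|---|
| Height of lower edge's middle | about 0.111–0.116 m (50–55 mm above the rim) | 0.08–0.16 m |
| Distance from tray middle | about 2–8 mm, depending on the camera | under 35 mm |
| Level | within about 1–2° | within 8° |
| Parallel to tray sides | gripper aligned within about 1°; divider's own landmarks within about 4–6° (noisy) | within 9° |
| Fingers | 7 mm opening; only the divider's weight on the wrist | held, touching nothing else |

**Other things:** The jug, tin, beaker and tray read within a few mm of where they started. So did the three short dividers; one of the two cameras missed the middle one in its last reading, but it shows in place in both pictures.

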